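# Stamp the records carton and hold the stamp down

## Task

Take the largest of the three stamps by its handle, stand it squarely and right way up over the empty printed box on the carton's label, and press its handle all the way down. The label is glossy and the ink needs time to take, so finish while still holding the handle fully down. Make no print anywhere else, do not crush the carton's lid, and leave the two other stamps standing where they are.

Things in the scene. Friction and masses are not known exactly. Their poses are not given: they have to be found in the camera images.
- stamp: the largest stamp: self-inking, loose, steel and black plastic, 0.42 kg, 150 mm high. Open foot frame 80 mm (own y) by 58 mm (own x); origin at the centre of its underside, also the centre of the print (56 mm in y, 32 mm in x); z up. Cheeks and bridge rise to 78 mm; above rides the sprung yoke, 90 mm wide in y, its arms outside the cheeks. Pressed, yoke and grip sink 28 mm; the foot stays.
- stamp_grip (a point): centre of the large stamp's black grip with the handle up, 132 mm above the foot's underside (fixed to the foot: does not sink with the handle). The grip is a rounded block 30 mm in x, 62 mm in y, from 114 to 150 mm high, on the yoke's cross plate, 42 mm in x by 90 mm in y, at 108 to 114 mm
- stamp_front (a point): middle of the front lower edge of the large stamp's foot, 29 mm from its origin along its own -x. The front (-x, with a light grey window on that face of the grip) prints the lower edge of the impression
- stamp_handle (a joint): travel of the large stamp's handle in m: 0 up (at rest), 0.028 fully down on its stop. A spring pushes it up: about 5 N to start it, 12 N at the bottom; it springs back when let go. The die inside turns over and prints as the handle goes down
- carton: shallow cardboard records carton with lid, 250 mm (own x) by 330 mm (own y) by 105 mm high, about 4.5 kg, loose on the table; origin at the centre of its underside. On the lid a white label, 110 mm (x) by 205 mm (y): thick dark heading bar along its top (+x) edge, ruled lines in its +y half, empty printed box in its -y half. A small box of staples lies near the lid's +x, +y corner
- stamp_box (a point): centre of the empty printed box on the label, on the lid's top face, 105 mm above the table. The box is a dark outline 84 mm (own y) by 62 mm (own x), just larger than the large stamp's foot; axes as the carton's: +x to the top of the label (heading bar), -x to its lower edge, z up
- stamp_small: smaller self-inking stamp of the same build, to be left alone: foot 56 mm (y) by 40 mm (x), 111 mm high, 0.2 kg, loose; origin at the centre of its underside
- stamp_round: round black stamp with a waisted knob handle, to be left alone: 46 mm diameter at the foot, 90 mm high, 0.12 kg, loose; origin at the centre of its underside
Not all that is in view belongs to the job. What is shaped like the stamp but orange or purple is not meant.

How it is judged:
On the way:
1. the large stamp is lifted above the height of the carton's lid, its handle not pressed (height (world z) of stamp above 0.107 m and value of joint stamp_handle below 0.012 m), for 0.1 s.
At the end, for the whole second after the job is handed in: The robot holds the large stamp's handle at least 25.5 of 28 mm down; the stamp is at rest flat on the lid, upright, centred within 8 mm and square within 0.1 rad in the printed box, right way up, bearing on the carton with over 8 N (value of joint stamp_handle above 0.0255 m and horizontal distance between stamp and stamp_box below 0.008 m and angle between the x axis of stamp and the x axis of stamp_box, either way round below 0.1 rad and x of stamp_front in the frame of stamp_box below -0.015 m and z of stamp in the frame of stamp_box below 0.004 m and angle between stamp's own z axis and vertical below 0.06 rad and contact force between stamp and carton above 8 N and contact force between any of the fingers, the arm and stamp above 3 N and linear speed of stamp below 0.02 m/s); the arm keeps its last pose, push and grip.
It fails at once if a print is made somewhere other than in the printed box (handle down more than 20 mm with the stamp over 12 mm off the box's centre or off the lid) (value of joint stamp_handle above 0.02 m and (horizontal distance between stamp and stamp_box above 0.012 m or z of stamp in the frame of stamp_box above 0.012 m)).
It fails at once if the carton's lid is crushed: the stamp presses on the carton with more than 60 N (contact force between stamp and carton above 60 N).
It fails at once if one of the two other stamps is moved by more than 30 mm or knocked over (distance of any of stamp_small, stamp_round from where it was at the start of the episode above 0.03 m or angle between any of stamp_small, stamp_round's own z axis and vertical above 0.5 rad).
It also fails if it takes over 32 s, if anything falls off the work surface, if the arm or the gripper's body presses on something with over 40 N, if the wrist force passes 120 N, or if a joint passes its speed limit or range.

## Robot

A 6-joint arm with a two-finger parallel gripper is mounted at the origin on the work surface. World frame = base frame: x ahead of the robot, y to its left, z up, the work surface at z = 0. Lengths are in m, angles in rad, forces in N, time in s.
With the tool pointing down it reaches from about 0.3 to 0.85 m from the base axis. Payload 5.4 kg.
Tool frame: the origin (TCP) lies midway between the tips of the shut fingers; the grasp point (between the pads) lies 19 mm behind it (env.pinch_z is the distance from the TCP to the grasp point, in m); z points along the fingers, y is the line along which they close (so a half turn about z gives the same grasp; the last joint's range is limited). The gripper opens to 85 mm and grips with 20 to 120 N. Pads are 22 mm wide; open, the fingers measure 114 mm over their backs; the gripper's body (76 mm by 85 mm) begins 54 mm behind the grasp point. The pads swing forward as they close: fully open they stand 13 mm farther back than shut.
Start: joints at [1.1, 0.158, 1.597, -0, 1.386, -0.21], TCP at [0.148, 0.556, 0.231] pointing down, gripper open.
Joint ranges: [-2.91, 2.91], [-0.94, 2.29], [0.18, 2.7], [-1.29, 4.43], [0.17, 2.64], [-3, 3]. Speed limits (rad/s): [2.57, 2.57, 3.14, 3.14, 3.14, 3.14].

## Interface

Orientations are given as a rotation vector (axis times angle).
In Python, from workcell import env, get_image, camera_info gives the robot as it stands. The module is installed in compiled form; this text tells all that it offers.
- The arm moves only by the shell command python3 -m pendant 'ROWS' [OPENING]. ROWS is a JSON object of lists of equal length, an entry for each row: "offset": the shift along the tool's x, y, z in m, a list of three; "delta_rot": the turn, a rotation vector about the tool's x, y, z in rad, a list of three. A call has 1 to 10 rows; each row shifts and turns the commanded pose from where the row before left it, along the tool's axes as they then stand; what a row does not reach is not made up. A row lasts 1/12 s, in which the tool goes at most 41.7 mm and 7.16 degrees, less where a joint would pass 70% of its speed; a pose out of reach is approached as far as the arm can. A call with a gripper value outside its range is refused whole. OPENING is the finger opening in m, from 0 to 0.0854, set as the call begins (- or left out, the last holds). The fingers move at their own pace and stop on an object; the grip force is fixed at half the most. Time passes only in rows, so rows that do not move let the fingers close. It gives the time, the measured TCP pose, the force, the opening and the grip force at its end, in the units of the state.
- env.state(): the state, without advancing time (a new reading comes with each control period).
- get_image(name): name is "side" or "top"; returns (picture, depth): 384x512x3 uint8, red, green, blue; 384x512 float32, m along the optical axis (not along the pixel's ray), 0 where there is no reading.
- camera_info(name): a dict with "camera_matrix" (3x3 intrinsics, pixels), "R" (3x3) and "t" (3): a world point X has camera coordinates R X + t. Camera axes: x right, y down, z forward; pixel columns grow to the right and rows downward; lengths in m; the calibration is good to about 2 mm. A picture is of the moment at which its call begins. camera_info takes no time and is no camera call.
- env.hand_in(): hands the job in; it is judged then, once.
The state is a dict: "time": time; "qpos": joint angles; "joint_velocities": joint speeds; "joint_efforts": joint torques, N m; "eef_pos": TCP position; "orientation": TCP orientation; "wrist_force": force on the tool from outside, world axes, zero at the start; "torque": the same for the moment, N m; "grip_width": finger opening in m; "grasp_force": force on a finger pad.
Only numpy, scipy, OpenCV 4.12 (cv2) and the standard library are available. Lean on these libraries where they do the work, as an engineer would, in place of code of your own. Each camera call takes 0.05 s, during which the arm holds its last target. There are 200 camera calls.

## Working session

There is one attempt and no reset: what is moved stays moved. The work goes in short steps, Python scripts to look and compute and a shell command to move; the robot and the scene stay as the last step left them, time stands still between calls to the robot, and variables do not carry over. Pictures are saved under pics/ and viewed, at most 10 in all, crops included, and the job is handed in when it is done.

```bash
mkdir -p pics; python3 - <<'E'
from workcell import env,get_image,camera_info
import cv2,numpy as np
for n in("top","side"):
    p,d=get_image(n); np.savez(f"{n}0.npz",p=p,d=d); cv2.imwrite(f"pics/{n}0.png",p[:,:,::-1])
    c=camera_info(n); print(n,np.round(c["camera_matrix"],1).tolist(),np.round(c["R"],3).tolist(),np.round(c["t"],3))
print(env.state(),env.pinch_z)
E
```

```text
top [[370.9, 0.0, 247.3], [0.0, 370.9, 188.5], [0.0, 0.0, 1.0]] [[-0.063, -0.998, -0.005], [-0.978, 0.063, -0.201], [0.2, -0.008, -0.98]] [-0.082  0.461  1.126]
side [[463.0, 0.0, 256.9], [0.0, 463.0, 190.5], [0.0, 0.0, 1.0]] [[0.808, -0.589, -0.003], [-0.418, -0.57, -0.707], [0.415, 0.573, -0.707]] [-0.399  0.197  1.25 ]
{'time': 0.1, 'qpos': array([ 1.09988703e+00,  1.59003063e-01,  1.59812387e+00,  2.96291893e-05,
        1.38620973e+00, -2.10084090e-01]), 'joint_velocities': array([-0.00019594,  0.00029498, -0.00427277,  0.00135813,  0.0002309 ,
       -0.00110426]), 'joint_efforts': array([ 1.31715180e-03, -3.96990430e+01, -3.32339036e+01, -2.94624197e-04,
        4.24118058e-03, -7.60099311e-06]), 'eef_pos': array([0.14802765, 0.55505051, 0.230397  ]), 'orientation': array([-4.08471992e-01, -3.11430841e+00,  2.56642528e-03]), 'wrist_force': array([ 0.82970775, -0.71960047,  0.60997533]), 'torque': array([0.01901671, 0.00702425, 0.03765243]), 'grasp_force': 0.0, 'grip_width': 0.0853294977803215} 0.0187
```

View pics/top0.png

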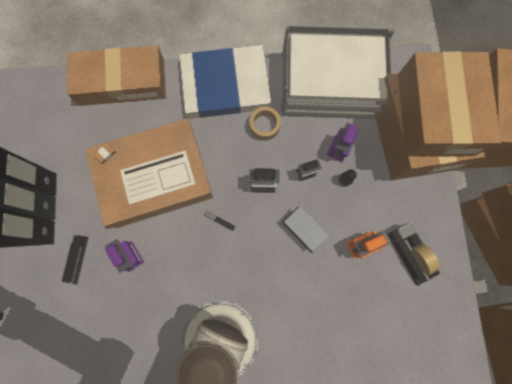

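View pics/side0.png

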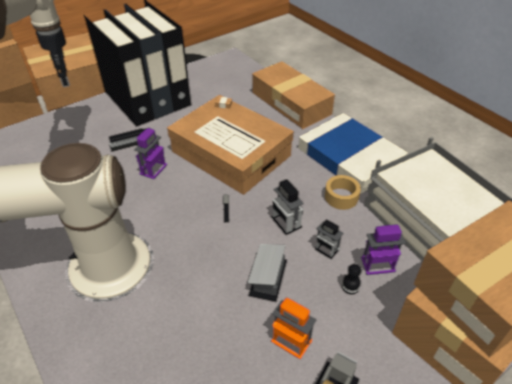

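Top view: carton at about (150,172), with its label's empty box at (175,175). The candidates are the black and steel stamp at (264,180), a smaller one at (309,169) and a round one at (347,177); the purple stamps at (343,142) and (124,255) and the orange one at (368,244) are decoys. In the side view the same three are at (287,207), (327,238) and (351,280). The stamp at (264,180) top / (287,207) side is the biggest black and steel one, so it fits. I'll confirm it in an enlarged crop and measure.

```bash
cat > h.py <<'E'
from workcell import env,get_image,camera_info
import cv2,numpy as np
def cam(n):
    c=camera_info(n); return np.array(c["camera_matrix"]),np.array(c["R"]),np.array(c["t"])
def cloud(n,d):
    K,R,t=cam(n); v,u=np.indices(d.shape)
    return (np.stack([(u-K[0,2])/K[0,0]*d,(v-K[1,2])/K[1,1]*d,d],-1)-t)@R
def plane(n,uv,z):
    K,R,t=cam(n); uv=np.atleast_2d(uv).astype(float)
    r=np.c_[(uv-K[:2,2])/[K[0,0],K[1,1]],np.ones(len(uv))]@R; o=-R.T@t
    return o+r*((z-o[2])/r[:,2])[:,None]
E
python3 - <<'E'
from h import *
T=np.load("top0.npz");S=np.load("side0.npz")
a=cv2.resize(T["p"][150:210,230:330],(800,480),interpolation=cv2.INTER_CUBIC)
cv2.imwrite("pics/ctop.png",a[:,:,::-1])
a=cv2.resize(S["p"][165:265,245:365],(720,600),interpolation=cv2.INTER_CUBIC)
cv2.imwrite("pics/cside.png",a[:,:,::-1])
for n,Z,(u0,u1,v0,v1) in(("top",T,(240,288,160,202)),("side",S,(262,310,170,240))):
    P=cloud(n,Z["d"])[v0:v1,u0:u1].reshape(-1,3)
    print(n,"h",np.round(np.sort(P[:,2])[-5:],3))
    for lo,hi in((.14,.16),(.1,.12),(.02,.16)):
        Q=P[(P[:,2]>lo)&(P[:,2]<hi)]
        if len(Q)<6: continue
        r=cv2.minAreaRect(Q[:,:2].astype(np.float32)*1000); print(lo,len(Q),np.round(Q.mean(0),3),np.round(r[0],0),np.round(r[1],0),r[2])
# carton: lid
P=cloud("top",T["d"])[115:230,80:215]; m=((P[...,2]>.09)&(P[...,2]<.112)).astype(np.uint8)
Q=P[m>0]; r=cv2.minAreaRect(Q[:,:2].astype(np.float32)*1000); print("lid",np.median(Q[:,2]),r)
P=cloud("side",S["d"])[95:190,165:295];Q=P[(P[...,2]>.09)&(P[...,2]<.112)];print("lid side",np.median(Q[:,2]),cv2.minAreaRect(Q[:,:2].astype(np.float32)*1000))
# label box: light interior region contour
for n,Z,seed in(("top",T,(175,175)),("side",S,(242,141))):
    g=cv2.resize(cv2.cvtColor(Z["p"],cv2.COLOR_RGB2GRAY),None,fx=4,fy=4,interpolation=cv2.INTER_CUBIC)
    for tol in (25,40,60):
        mk=np.zeros((g.shape[0]+2,g.shape[1]+2),np.uint8)
        s=(int(seed[0]*4),int(seed[1]*4));
        cv2.floodFill(g.copy(),mk,s,255,tol,tol,4|cv2.FLOODFILL_FIXED_RANGE|cv2.FLOODFILL_MASK_ONLY)
        mm=mk[1:-1,1:-1]; c=max(cv2.findContours(mm,0,2)[0],key=cv2.contourArea)[:,0]
        W=plane(n,(c+.5)/4-.5,.105); r=cv2.minAreaRect(W[:,:2].astype(np.float32)*1000)
        print(n,tol,g[s[1],s[0]],np.round(r[0],1),np.round(r[1],1),round(r[2],1))
E
```

```text
top h [1.195 1.195 1.195 1.195 1.195]
0.14 215 [ 0.476 -0.164  0.149] [ 477. -164.] [61. 31.] 86.3815689086914
0.1 179 [ 0.471 -0.163  0.114] [ 478. -165.] [87. 43.] 86.84781646728516
0.02 585 [ 0.469 -0.163  0.117] [ 474. -162.] [93. 51.] 86.35895538330078
side h [1.022 1.022 1.022 1.022 1.022]
0.14 209 [ 0.473 -0.171  0.148] [ 475. -168.] [63. 31.] 85.40009307861328
0.1 186 [ 0.467 -0.182  0.113] [ 475. -167.] [91. 42.] 85.88490295410156
0.02 1032 [ 0.467 -0.176  0.097] [493. -91.] [257.  66.] 77.39059448242188
lid 0.10581817874512459 ((519.36962890625, 188.99563598632812), (252.05072021484375, 331.9004211425781), 13.974084854125977)
lid side 0.10478379059581525 ((618.3133544921875, 149.7916259765625), (432.3329162597656, 456.51513671875), 14.599241256713867)
top 25 203 [497.2 158.3] [110.1 205. ] 14.1
top 40 203 [497.2 158.5] [113.1 208.1] 14.0
top 60 203 [499.8 159. ] [131.7 219.5] 10.7
side 25 228 [496.3 155. ] [108.3 204.3] 14.2
side 40 228 [497.  155.4] [113.7 208.4] 14.1
side 60 228 [497.5 156.1] [120.4 214.3] 13.8
```

View pics/ctop.png

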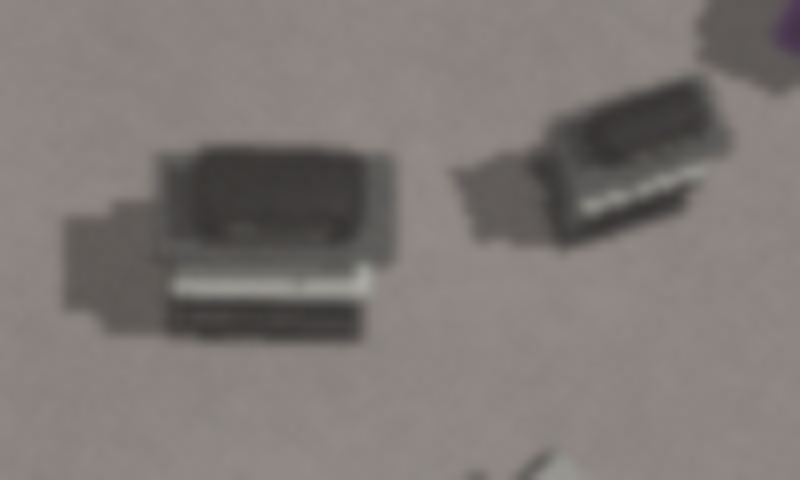

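View pics/cside.png

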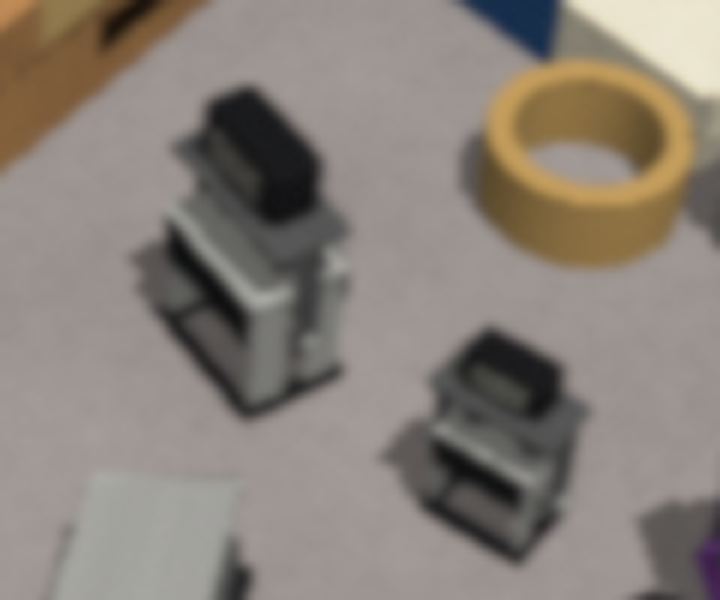

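The crops confirm it: the stamp at top (264,180) / side (287,207) is clearly larger than the one at (327,238). Its light grey window faces the robot (lower edge of the grip), so its own -x points toward the robot. Next I measure the printed box and the moves.

```bash
cat >> h.py <<'E'
from scipy.spatial.transform import Rotation as Ro
def goto(p,yaw):
    """offset in present tool axes, and turn about tool z, to bring tool y to yaw (mod pi)"""
    s=env.state(); R=Ro.from_rotvec(s["orientation"]); M=R.as_matrix()
    print("t",s["time"],"p",np.round(s["eef_pos"],4),"q",np.round(s["qpos"],2),"F",np.round(s["wrist_force"],1),"w",round(s["grip_width"],4),"g",s["grasp_force"])
    ty=np.arctan2(M[1,1],M[0,1]); d=(yaw-ty+np.pi/2)%np.pi-np.pi/2
    print("tool y yaw",round(np.degrees(ty),2),"axes x",np.round(M[:,0],3),"z",np.round(M[:,2],3))
    print("offset",np.round(M.T@(np.array(p)-s["eef_pos"]),4),"turn about tool z",round(-d,4),np.round(np.degrees(d),1))
def box(n,p):
    f=4;g=cv2.resize(cv2.cvtColor(p,cv2.COLOR_RGB2GRAY),None,fx=f,fy=f,interpolation=cv2.INTER_CUBIC)
    bh=cv2.morphologyEx(g,cv2.MORPH_BLACKHAT,np.ones((21,21)))
    for th in(25,35,45,60):
        cs,_=cv2.findContours((bh>th).astype(np.uint8),cv2.RETR_CCOMP,2)
        for c in cs:
            if cv2.contourArea(c)<3000: continue
            W=plane(n,(c[:,0]+.5)/f-.5,.105)[:,:2].astype(np.float32)*1000; r=cv2.minAreaRect(W)
            if 45<min(r[1])<75 and 70<max(r[1])<100 and abs(r[0][0]-490)<60 and abs(r[0][1]-110)<60: print(n,th,np.round(r[0],1),np.round(r[1],1),round(r[2],1))
E
python3 - <<'E'
from h import *
for n in("top","side"): box(n,np.load(n+"0.npz")["p"])
goto([.476,-.166,.231],np.radians(-3.9))
E
```

```text
t 0.1 p [0.148  0.5551 0.2304] q [ 1.1   0.16  1.6   0.    1.39 -0.21] F [ 0.8 -0.7  0.6] w 0.0853 g 0.0
tool y yaw 75.06 axes x [-0.966  0.258  0.   ] z [-0.001 -0.002 -1.   ]
offset [-5.028e-01 -6.121e-01  2.000e-04] turn about tool z 1.378 -79.0
```

```bash
python3 -m pendant '{"offset":[[-0.025,-0.0306,0],[-0.025,-0.0306,0],[-0.025,-0.0306,0],[-0.025,-0.0306,0],[-0.025,-0.0306,0],[-0.025,-0.0306,0],[-0.025,-0.0306,0],[-0.025,-0.0306,0],[-0.025,-0.0306,0],[-0.025,-0.0306,0]],"delta_rot":[[0,0,0],[0,0,0],[0,0,0],[0,0,0],[0,0,0],[0,0,0],[0,0,0],[0,0,0],[0,0,0],[0,0,0]]}' 0.0854
python3 -m pendant '{"offset":[[-0.025,-0.0306,0],[-0.025,-0.0306,0],[-0.025,-0.0306,0],[-0.025,-0.0306,0],[-0.025,-0.0306,0],[-0.025,-0.0306,0],[-0.025,-0.0306,0],[-0.025,-0.0306,0],[-0.025,-0.0306,0],[-0.02,-0.025,0]],"delta_rot":[[0,0,0],[0,0,0],[0,0,0],[0,0,0],[0,0,0],[0,0,0],[0,0,0],[0,0,0],[0,0,0],[0,0,0]]}'
python3 -m pendant '{"offset":[[0,0,0],[0,0,0],[0,0,0],[0,0,0],[0,0,0],[0,0,0],[0,0,0],[0,0,0],[0,0,0],[0,0,0]],"delta_rot":[[0,0,0.124],[0,0,0.124],[0,0,0.124],[0,0,0.124],[0,0,0.124],[0,0,0.124],[0,0,0.124],[0,0,0.124],[0,0,0.124],[0,0,0.124]]}'
python3 - <<'E'
from h import *
goto([.476,-.166,.16],np.radians(-3.9))
# rectified label views for looking, 4 px/mm... 400x2
c,s=np.cos(np.radians(14.1)),np.sin(np.radians(14.1)); ctr=np.array([.497,.157]); out=[]
for n in("top","side"):
    K,R,t=cam(n); q=[]
    loc=np.array([[.06,.11],[.06,-.11],[-.06,-.11],[-.06,.11]])
    for a,b in loc:
        X=np.array([ctr[0]+c*a-s*b,ctr[1]+s*a+c*b,.105]); x=K@(R@X+t); q.append(x[:2]/x[2])
    H=cv2.getPerspectiveTransform(np.float32(q),np.float32([[0,0],[528,0],[528,288],[0,288]]))
    out.append(cv2.warpPerspective(np.load(n+"0.npz")["p"],H,(528,288),flags=cv2.INTER_CUBIC))
cv2.imwrite("pics/lab.png",np.vstack(out)[:,:,::-1])
E
```

```text
time: 0.93
eef_pos: [0.3109, 0.1937, 0.2311]
orientation: [0.408, 3.115, 0.0]
wrist_force: [1.4, 0.7, -0.5]
grip_width: 0.0853
grasp_force: 0.0
time: 1.77
eef_pos: [0.4705, -0.1606, 0.2307]
orientation: [-0.411, -3.114, 0.0]
wrist_force: [0.2, -0.7, 0.6]
grip_width: 0.0854
grasp_force: 0.0
time: 2.6
eef_pos: [0.4699, -0.1578, 0.2308]
orientation: [-2.149, -2.291, 0.0]
wrist_force: [-0.2, -0.4, -0.3]
grip_width: 0.0856
grasp_force: 0.0
t 2.6 p [ 0.4699 -0.1578  0.2308] q [-0.57 -0.05  1.81 -0.    1.38 -0.63] F [-0.2 -0.4 -0.3] w 0.0856 g 0.0
tool y yaw 3.66 axes x [-0.064  0.998  0.001] z [-0.001  0.001 -1.   ]
offset [-0.0086  0.0056  0.0708] turn about tool z 0.1319 -7.6
```

View pics/lab.png

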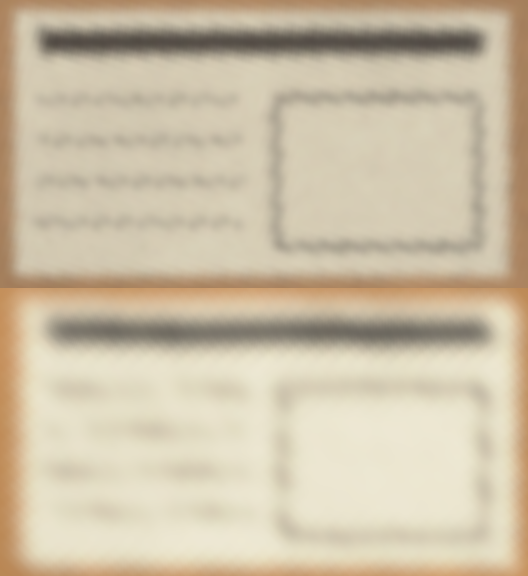

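The rectified label shows the heading bar at the top and the empty box lower right: u 275–481, v 98–246 in the top view, u 284–488, v 96–248 in the side view. That puts the box centre at about (0.4976, 0.1064) with a yaw of 14.1°. Now the grasp.

```bash
python3 -m pendant '{"offset":[[-0.0086,0.0056,0],[0,0,0],[0,0,0.02],[0,0,0.02],[0,0,0],[0,0,0]],"delta_rot":[[0,0,0.066],[0,0,0.066],[0,0,0],[0,0,0],[0,0,0],[0,0,0]]}'
python3 - <<'E'
from h import *
goto([.476,-.166,.1195],np.radians(-3.9))
E
```

```text
time: 3.1
eef_pos: [0.4754, -0.1656, 0.1902]
orientation: [-2.287, -2.149, 0.001]
wrist_force: [-0.6, -0.3, -0.0]
grip_width: 0.0851
grasp_force: 0.0
t 3.1 p [ 0.4754 -0.1656  0.1902] q [-0.58  0.01  1.84 -0.    1.3  -0.51] F [-0.6 -0.3 -0. ] w 0.0851 g 0.0
tool y yaw -3.55 axes x [0.062 0.998 0.002] z [-0.003  0.002 -1.   ]
offset [-0.0005  0.0008  0.0707] turn about tool z 0.0061 -0.3
```

```bash
python3 -m pendant '{"offset":[[0,0.001,0.02],[0,0,0.02],[0,0,0.016],[0,0,0.014],[0,0,0],[0,0,0]],"delta_rot":[[0,0,0.006],[0,0,0],[0,0,0],[0,0,0],[0,0,0],[0,0,0]]}'
python3 -m pendant '{"offset":[[0,0,0],[0,0,0],[0,0,0],[0,0,0],[0,0,0],[0,0,0],[0,0,0],[0,0,0]],"delta_rot":[[0,0,0],[0,0,0],[0,0,0],[0,0,0],[0,0,0],[0,0,0],[0,0,0],[0,0,0]]}' 0.015
```

```text
time: 3.6
eef_pos: [0.4776, -0.1664, 0.1221]
orientation: [2.295, 2.145, 0.0]
wrist_force: [0.1, 0.4, 0.5]
grip_width: 0.0855
grasp_force: 0.0
time: 4.27
eef_pos: [0.4777, -0.1665, 0.1218]
orientation: [2.295, 2.144, 0.0]
wrist_force: [-1.6, -0.5, 4.0]
grip_width: 0.0293
grasp_force: 63.6
```

```bash
python3 -m pendant '{"offset":[[0,0,-0.01],[0,0,-0.02],[0,0,-0.02],[0,0,-0.02],[0,0,-0.02],[0,0,-0.02],[0,0,-0.02],[0,0,-0.01],[0,0,0],[0,0,0]],"delta_rot":[[0,0,0],[0,0,0],[0,0,0],[0,0,0],[0,0,0],[0,0,0],[0,0,0],[0,0,0],[0,0,0],[0,0,0]]}'
python3 - <<'E'
from h import *
goto([.4976,.1064,.262],np.radians(14.1))
for n in("top","side"):
    p,d=get_image(n); P=cloud(n,d)
    for lo,hi in((.242,.257),(.278,.31)):
        m=(P[...,2]>lo)&(P[...,2]<hi)&(abs(P[...,0]-.477)<.07)&(abs(P[...,1]+.166)<.07);Q=P[m]
        if len(Q)>9:r=cv2.minAreaRect(Q[:,:2].astype(np.float32)*1000);print(n,lo,len(Q),r)
    u=cv2.resize(p[120:240,200:320] if n=="top" else p[90:250,200:360],(480,480),interpolation=cv2.INTER_CUBIC); cv2.imwrite(f"pics/l_{n}.png",u[:,:,::-1])
cv2.imwrite("pics/lift.png",cv2.resize(np.hstack([cv2.imread("pics/l_top.png"),cv2.imread("pics/l_side.png")]),(800,400)))
E
```

```text
time: 5.1
eef_pos: [0.4771, -0.166, 0.2605]
orientation: [-2.295, -2.144, 0.0]
wrist_force: [0.8, 0.8, -5.1]
grip_width: 0.0294
grasp_force: 62.8
t 5.1 p [ 0.4771 -0.166   0.2605] q [-0.57 -0.04  1.75  0.    1.44 -0.51] F [ 0.8  0.8 -5.1] w 0.0294 g 62.84878134727478
tool y yaw -3.9 axes x [0.068 0.998 0.001] z [-0.001  0.001 -1.   ]
offset [ 0.2732  0.002  -0.0013] turn about tool z -0.3141 18.0
top 0.242 102 ((476.3418884277344, -163.71531677246094), (89.36429595947266, 39.29841232299805), 84.45816802978516)
top 0.278 64 ((468.6600646972656, -144.5836181640625), (44.489112854003906, 16.223302841186523), 43.314632415771484)
side 0.242 204 ((475.6031494140625, -166.43263244628906), (92.56230926513672, 43.376220703125), 85.96924591064453)
side 0.278 308 ((476.6205139160156, -175.4962158203125), (90.93251037597656, 45.20433044433594), 7.325896263122559)
```

View pics/lift.png

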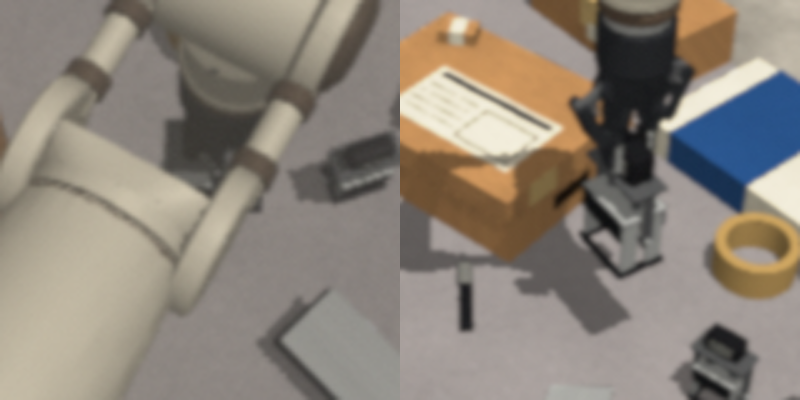

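The stamp hangs upright from the grip, clear of the table (side crop, around (625,215)), with its window and front still toward the robot. Now I carry it to the box.

```bash
python3 -m pendant '{"offset":[[0.015,0.002,0],[0.03,0,0],[0.035,0,0],[0.035,0,0],[0.035,0,0],[0.035,0,0],[0.035,0,0],[0.03,0,0],[0.018,0,0],[0.005,0,0]],"delta_rot":[[0,0,0],[0,0,0],[0,0,0],[0,0,0],[0,0,0],[0,0,0],[0,0,0],[0,0,0],[0,0,0],[0,0,0]]}'
python3 -m pendant '{"offset":[[0,0,0],[0,0,0],[0,0,0],[0,0,0],[0,0,0],[0,0,0]],"delta_rot":[[0,0,-0.079],[0,0,-0.079],[0,0,-0.079],[0,0,-0.077],[0,0,0],[0,0,0]]}'
python3 - <<'E'
from h import *
goto([.4985,.1054,.230],np.radians(14.1))
E
```

```text
time: 6.03
eef_pos: [0.4967, 0.109, 0.2594]
orientation: [-2.289, -2.146, 0.002]
wrist_force: [-0.3, 0.4, -4.3]
grip_width: 0.029
grasp_force: 62.7
time: 6.53
eef_pos: [0.4974, 0.1055, 0.2602]
orientation: [-1.935, -2.473, 0.002]
wrist_force: [-0.5, -0.6, -4.5]
grip_width: 0.029
grasp_force: 62.8
t 6.5333 p [0.4974 0.1055 0.2602] q [-0.03 -0.03  1.74 -0.    1.44 -0.27] F [-0.5 -0.6 -4.5] w 0.029 g 62.8475546836853
tool y yaw 13.94 axes x [-0.241  0.971  0.   ] z [-0.002 -0.    -1.   ]
offset [-0.0003  0.0011  0.0302] turn about tool z -0.0029 0.2
```

```bash
python3 -m pendant '{"offset":[[0,0.001,0.012],[0,0,0.012],[0,0,0],[0,0,0]],"delta_rot":[[0,0,0],[0,0,0],[0,0,0],[0,0,0]]}'
python3 - <<'E'
from h import *
goto([.4985,.1054,.230],np.radians(14.1))
o=[]
for n in("top","side"):
    p,d=get_image(n); np.savez(n+"1.npz",p=p,d=d); P=cloud(n,d)
    m=(P[...,2]>.213)&(P[...,2]<.23)&(abs(P[...,0]-.498)<.06)&(abs(P[...,1]-.106)<.06);Q=P[m]
    if len(Q)>9:r=cv2.minAreaRect(Q[:,:2].astype(np.float32)*1000);print(n,len(Q),r)
    K,R,t=cam(n);x=K@(R@np.array([.498,.106,.13])+t);u,v=(x[:2]/x[2]).astype(int);print(u,v)
    o.append(cv2.resize(p[max(v-50,0):v+50,max(u-50,0):u+50],(400,400),interpolation=cv2.INTER_CUBIC))
cv2.imwrite("pics/over.png",np.hstack(o)[:,:,::-1])
E
```

```text
time: 6.87
eef_pos: [0.4977, 0.1062, 0.2353]
orientation: [-1.931, -2.474, 0.004]
wrist_force: [-0.0, -0.7, -4.4]
grip_width: 0.0292
grasp_force: 62.8
t 6.8667 p [0.4977 0.1062 0.2353] q [-0.03 -0.01  1.77 -0.    1.39 -0.27] F [-0.  -0.7 -4.4] w 0.0292 g 62.77120113372803
tool y yaw 14.06 axes x [-0.243  0.97   0.001] z [-0.004  0.    -1.   ]
offset [-0.001   0.0006  0.0053] turn about tool z -0.0008 0.0
top 105 ((503.8419494628906, 81.13509368896484), (41.739505767822266, 35.706966400146484), 9.708552360534668)
172 173
side 149 ((495.6122131347656, 104.67755889892578), (42.492794036865234, 91.67047119140625), 14.877811431884766)
237 137
```

View pics/over.png

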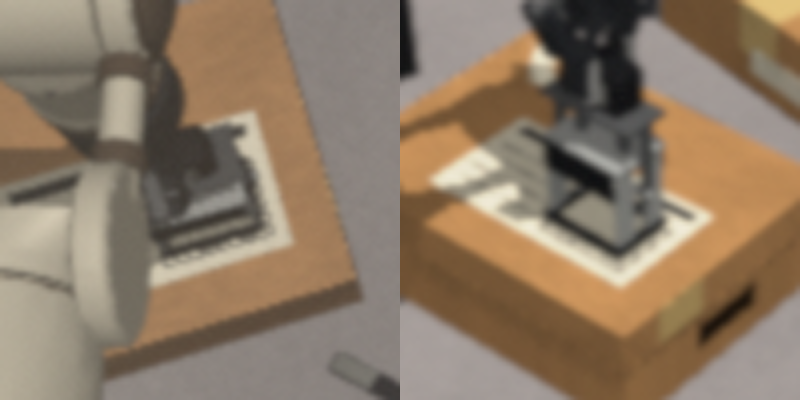

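The stamp is over the printed box, with its front edge on the label's lower side (top crop, around (205,240)). The side view puts it 1–2 mm short in x, so I shift it slightly and lower it.

```bash
python3 -m pendant '{"offset":[[-0.001,0.0015,0.003],[0,0,0.003],[0,0,0.002],[0,0,0.002],[0,0,0],[0,0,0]],"delta_rot":[[0,0,0],[0,0,0],[0,0,0],[0,0,0],[0,0,0],[0,0,0]]}'
python3 - <<'E'
from h import *
goto([.499,.1054,.199],np.radians(14.1))
for n in("side",):
    p,d=get_image(n); P=cloud(n,d)
    m=(P[...,2]>.203)&(P[...,2]<.222)&(abs(P[...,0]-.498)<.06)&(abs(P[...,1]-.106)<.06);Q=P[m]
    r=cv2.minAreaRect(Q[:,:2].astype(np.float32)*1000);print(n,len(Q),r,np.median(Q[:,2]))
    o=cv2.resize(p[97:177,187:287],(800,600) and (750,600),interpolation=cv2.INTER_CUBIC)
cv2.imwrite("pics/touch.png",o[:,:,::-1])
E
```

```text
time: 7.47
eef_pos: [0.5007, 0.1056, 0.2274]
orientation: [1.932, 2.477, 0.0]
wrist_force: [0.2, -0.3, -4.4]
grip_width: 0.0289
grasp_force: 62.7
t 7.4667 p [0.5007 0.1056 0.2274] q [-0.03 -0.    1.78 -0.    1.37 -0.27] F [ 0.2 -0.3 -4.4] w 0.0289 g 62.70864486694336
tool y yaw 14.1 axes x [-0.244  0.97  -0.   ] z [ 0. -0. -1.]
offset [ 0.0002 -0.0017  0.0284] turn about tool z -0.0001 0.0
side 151 ((499.3641052246094, 104.2668685913086), (44.63032531738281, 91.69125366210938), 13.214351654052734) 0.2182742788061038
```

View pics/touch.png

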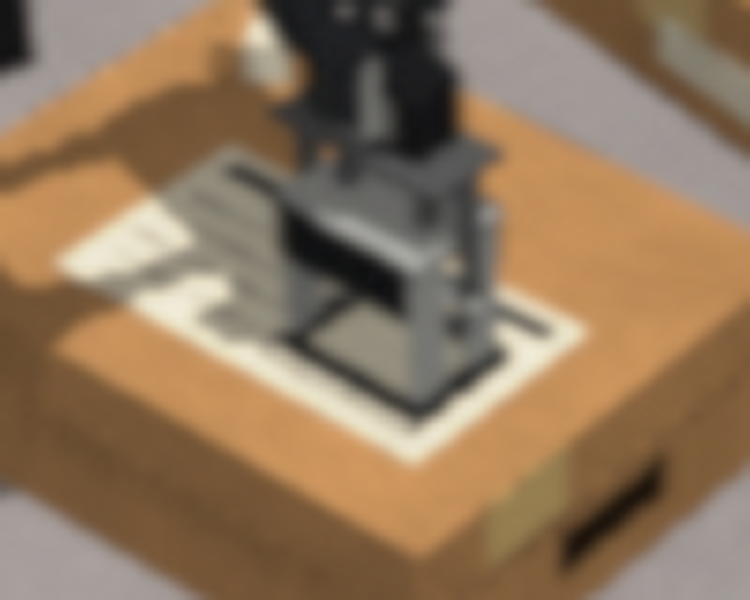

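```bash
python3 - <<'E'
from h import *
px=np.array([[415,422],[507,358],[288,340],[413,466],[588,330]])/7.5+[187,97]-.43
W=plane("side",px,.1055); c,s=np.cos(np.radians(14.1)),np.sin(np.radians(14.1))
L=(W[:,:2]-[.498,.1049])@np.array([[c,-s],[s,c]])
print(np.round(L*1000,1))
E
```

```text
[[-24.9 -37.2]
 [ 30.2 -39.7]
 [-19.   38.3]
 [-45.9 -54.5]
 [ 66.  -53.9]]
```

The stamp is not quite touching yet and sits about 2 mm too far in x, so I correct that and start to press.

```bash
python3 -m pendant '{"offset":[[0,-0.002,0],[0,0,0],[0,0,0.002],[0,0,0.002],[0,0,0],[0,0,0]],"delta_rot":[[0,0,0],[0,0,0],[0,0,0],[0,0,0],[0,0,0],[0,0,0]]}'; python3 -m pendant '{"offset":[[0,0,0.002],[0,0,0.002],[0,0,0.002],[0,0,0]],"delta_rot":[[0,0,0],[0,0,0],[0,0,0],[0,0,0]]}'
python3 - <<'E'
from h import *
goto([.499,.1054,.199],np.radians(14.1))
E
```

```text
time: 8.02
eef_pos: [0.4986, 0.1051, 0.2239]
orientation: [1.932, 2.477, -0.0]
wrist_force: [-4.0, 0.7, 4.0]
grip_width: 0.0293
grasp_force: 64.0
time: 8.35
eef_pos: [0.4986, 0.1051, 0.2177]
orientation: [1.932, 2.477, -0.0]
wrist_force: [-4.7, -0.7, 4.9]
grip_width: 0.0292
grasp_force: 64.1
t 8.35 p [0.4986 0.1051 0.2177] q [-0.03 -0.    1.79 -0.    1.35 -0.28] F [-4.7 -0.7  4.9] w 0.0292 g 64.05935883522034
tool y yaw 14.1 axes x [-0.244  0.97  -0.   ] z [-0. -0. -1.]
offset [0.0002 0.0004 0.0187] turn about tool z -0.0 0.0
```

```bash
python3 -m pendant '{"offset":[[0,0,0.003],[0,0,0.003],[0,0,0.003],[0,0,0.002],[0,0,0.001],[0,0,0]],"delta_rot":[[0,0,0],[0,0,0],[0,0,0],[0,0,0],[0,0,0],[0,0,0]]}'; python3 - <<'E'
from h import *
goto([.4985,.1054,.199],np.radians(14.1))
for n in("side",):
    p,d=get_image(n); P=cloud(n,d)
    Q0=P[(P[...,2]>.17)&(P[...,2]<.24)&(abs(P[...,0]-.498)<.06)&(abs(P[...,1]-.106)<.06)]; 
    m=(P[...,2]>.19)&(P[...,2]<.208)&(abs(P[...,0]-.498)<.06)&(abs(P[...,1]-.106)<.06);Q=P[m]
    r=cv2.minAreaRect(Q[:,:2].astype(np.float32)*1000);print(n,len(Q),r,np.median(Q[:,2]))
    o=cv2.resize(p[97:177,187:287],(750,600),interpolation=cv2.INTER_CUBIC)
cv2.imwrite("pics/press.png",o[:,:,::-1])
E
```

```text
time: 8.85
eef_pos: [0.4987, 0.1051, 0.2063]
orientation: [1.932, 2.477, -0.0]
wrist_force: [-6.1, -1.0, 9.2]
grip_width: 0.0294
grasp_force: 64.6
t 8.85 p [0.4987 0.1051 0.2063] q [-0.03  0.01  1.81 -0.    1.33 -0.28] F [-6.1 -1.   9.2] w 0.0294 g 64.56343531608582
tool y yaw 14.1 axes x [-0.244  0.97  -0.   ] z [ 0. -0. -1.]
offset [ 0.0003 -0.0001  0.0073] turn about tool z 0.0001 -0.0
side 171 ((495.9678039550781, 103.53031158447266), (43.39291763305664, 91.4885482788086), 15.65593147277832) 0.19763246463640063
```

View pics/press.png

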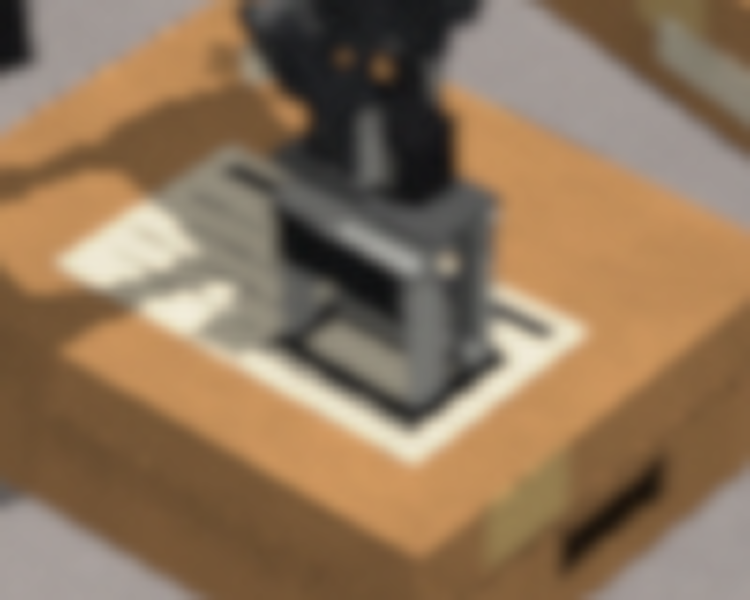

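Handle about 20 mm down and the foot evenly inside the printed box (corners near (412,425), (502,358) and (280,340)). I press on to the stop.

```bash
python3 -m pendant '{"offset":[[0,0,0.002],[0,0,0.002],[0,0,0.002],[0,0,0.001],[0,0,0]],"delta_rot":[[0,0,0],[0,0,0],[0,0,0],[0,0,0],[0,0,0]]}'; python3 -m pendant '{"offset":[[0,0,0.001],[0,0,0]],"delta_rot":[[0,0,0],[0,0,0]]}';
```

```text
time: 9.32
eef_pos: [0.4986, 0.1051, 0.1995]
orientation: [1.932, 2.477, -0.0]
wrist_force: [-6.2, -0.7, 10.6]
grip_width: 0.0291
grasp_force: 64.8
time: 9.48
eef_pos: [0.4987, 0.1051, 0.1992]
orientation: [1.932, 2.477, -0.0]
wrist_force: [-7.3, -0.6, 14.3]
grip_width: 0.0296
grasp_force: 65.0
```

```bash
python3 -m pendant '{"offset":[[0,0,0.001],[0,0,0]],"delta_rot":[[0,0,0],[0,0,0]]}'; python3 -m pendant '{"offset":[[0,0,0.0005],[0,0,0],[0,0,0]],"delta_rot":[[0,0,0],[0,0,0],[0,0,0]]}';
```

```text
time: 9.65
eef_pos: [0.4988, 0.1051, 0.1992]
orientation: [1.931, 2.477, -0.0]
wrist_force: [-10.6, -0.4, 18.1]
grip_width: 0.0287
grasp_force: 65.7
time: 9.9
eef_pos: [0.4988, 0.1051, 0.1992]
orientation: [1.931, 2.477, -0.0]
wrist_force: [-11.7, -0.8, 20.0]
grip_width: 0.0293
grasp_force: 66.1
```

```bash
python3 -m pendant '{"offset":[[0,-0.0007,0],[0,0,0]],"delta_rot":[[0,0,0],[0,0,0]]}';python3 -m pendant '{"offset":[[0,-0.0005,0.0003],[0,0,0],[0,0,0]],"delta_rot":[[0,0,0],[0,0,0],[0,0,0]]}'; python3 - <<'E'
from h import *
goto([.4985,.1054,.199],np.radians(14.1))
p,d=get_image("side"); P=cloud("side",d)
m=(P[...,2]>.180)&(P[...,2]<.201)&(abs(P[...,0]-.498)<.06)&(abs(P[...,1]-.106)<.06);Q=P[m]
print(len(Q),cv2.minAreaRect(Q[:,:2].astype(np.float32)*1000),np.percentile(Q[:,2],[25,50,75]))
cv2.imwrite("pics/end.png",cv2.resize(p[97:177,187:287],(750,600),interpolation=cv2.INTER_CUBIC)[:,:,::-1])
E
```

```text
time: 10.07
eef_pos: [0.4986, 0.105, 0.1991]
orientation: [1.931, 2.476, 0.002]
wrist_force: [-9.6, -0.6, 18.6]
grip_width: 0.0291
grasp_force: 65.8
time: 10.32
eef_pos: [0.4984, 0.105, 0.1991]
orientation: [1.93, 2.476, 0.003]
wrist_force: [-10.4, 0.4, 19.2]
grip_width: 0.0292
grasp_force: 66.0
t 10.3167 p [0.4984 0.105  0.1991] q [-0.03  0.01  1.82  0.    1.31 -0.28] F [-10.4   0.4  19.2] w 0.0292 g 66.0073721408844
tool y yaw 14.11 axes x [-0.244  0.97  -0.001] z [ 0.003 -0.    -1.   ]
offset [0.0004 0.0001 0.0001] turn about tool z 0.0002 -0.0
244 ((485.787109375, 96.93374633789062), (54.45281219482422, 98.29407501220703), 35.3649787902832) [0.18416894 0.18947798 0.1915034 ]
```

View pics/end.png

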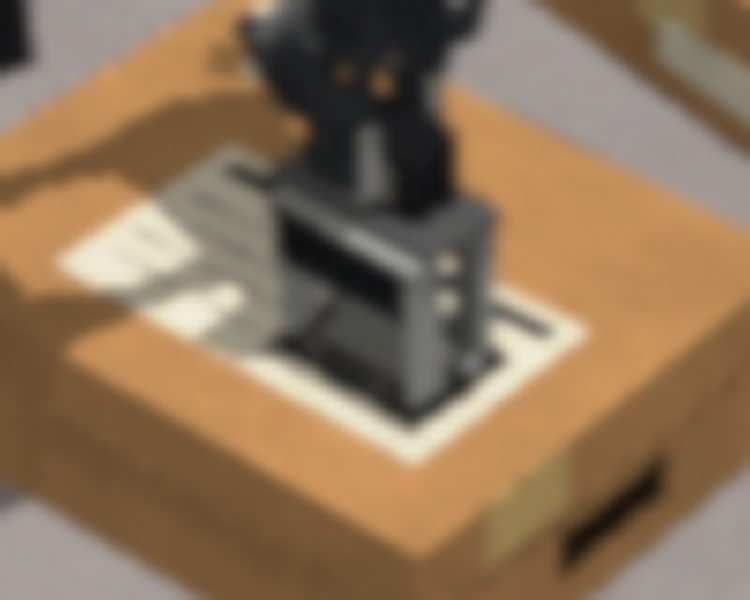

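The handle is fully down: the yoke plate is at about 0.190 m, against a stiff stop at 19 N. The foot is still inside the box, with corners near (412,427), (503,358) and (280,342). I hand in while holding it.

```bash
python3 -m pendant '{"offset":[[0,0,0],[0,0,0],[0,0,0]],"delta_rot":[[0,0,0],[0,0,0],[0,0,0]]}'; python3 -c "
from workcell import env
print(env.hand_in())"
```

```text
time: 10.62
eef_pos: [0.4984, 0.105, 0.1991]
orientation: [1.93, 2.476, 0.003]
wrist_force: [-9.8, 0.4, 19.1]
grip_width: 0.0286
grasp_force: 66.0
the job is handed in; nothing more can be done
None
```

I handed the job in at 10.6 s with the large stamp in the printed box, right way up and about 2–3 mm off centre by my camera measurements, its handle held down on its stop at about 19 N; no verdict came back.

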